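# Zero the mushroom mill and set it three clicks open

### The job

Set the grind of the dried-mushroom hand mill: turn the adjustment ring on its top clockwise (seen from above) until you just feel the burrs touch, without forcing them, then back the ring off counter-clockwise by exactly three clicks and let go. Leave the things around the mill where they are.

Things in the scene. Friction and masses are not known exactly. Their poses are not given: they have to be found in the camera images.
- mill: hand mill fixed upright on the table: square plywood foot 130 x 130 x 14 mm, amber glass jar 68 mm across, steel body narrowing to a neck 48 mm across between 100 and 118 mm up, adjustment ring on top. Origin: on the vertical axis, under the foot; z up. The burrs inside cannot be seen.
- ring_grip (a point): centre of the ribbed round aluminium adjustment ring, on its axis, half-way up. The ring is 58 mm across and 26 mm tall; above its top face a boss 40 mm across and a drive stub 8 mm across reach 26 mm above this point. Grip it across at any yaw; it does not rise or sink as it turns.
- ring (a joint): turn of the ring on the mill (rad), counter-clockwise from above positive. Counter-clockwise opens the burrs, clockwise closes them. 0 is where the rib on the ring meets the mark on the neck, but the burrs touch at an unknown reading between about -0.55 and 0.55 (wear), different each time. The ring starts 0.8 to 2.7 rad open of touch.
- ring_rib (a point): dark rib on the rim of the ring's top, 10 mm long, 23 mm from the axis. Ring feel: one click is 24 degrees (0.419 rad); the clicks are springy notches the ring snaps into, resisting up to about 0.05 N m, plus 0.02 N m friction (an off-centre grip feels up to 0.1 more). One notch lies exactly where the burrs begin to touch, so three clicks back is 1.257 rad from first touch.
- neck_mark (a point): small dark upright mark on the neck under the ring. Burr feel: touching burrs resist further turning like a spring of 2.5 N m per rad and push back when let go. A steady 0.25 to 0.4 N m felt on the ring is a sure gentle touch (at least 0.1 N m must press on the burrs for a fifth of a second); over 0.55 N m on the burrs is forcing them.
- jar: bystander: spice jar 44 mm across, 109 mm tall, upright beside the mill; origin under its centre
- mushroom_a: bystander: brown mushroom cap about 65 x 60 x 44 mm; origin under its centre
- mushroom_b: bystander: brown mushroom cap about 58 x 52 x 31 mm; origin under its centre
- cutter: bystander: yellow bow-shaped cutter 70 x 186 x 17 mm lying flat; origin under its centre
There are look-alikes about, which are no part of the job. What is meant by the mill is not green, and is the larger of those in its own colour.

How it is judged:
By the outcome, as a careful person would: the job done as asked, in the order asked, and still so for the second after the job is handed in, with the robot touching nothing.
It also fails if it takes over 72 s, if anything falls off the work surface, if the arm or the gripper's body presses on something with over 40 N, if the wrist force passes 120 N, or if a joint passes its speed limit or range.

### The arm

A 6-joint arm with a two-finger parallel gripper is mounted at the origin on a cart in front of the work surface, level with it; the furniture and walls round the work are solid. World frame = base frame: x ahead of the robot, y to its left, z up, the work surface at z = 0. Lengths are in m, angles in rad, forces in N, time in s.
With the tool pointing down it reaches from about 0.325 to 0.85 m from the base axis. Payload 15.5 kg.
Tool frame: the origin (TCP) lies midway between the tips of the shut fingers; the grasp point (between the pads) lies 19 mm behind it; z points along the fingers, y is the line along which they close (so a half turn about z gives the same grasp; the last joint's range is limited). The gripper opens to 91 mm and grips with 3 to 60 N. Pads are 32 mm wide; open, the fingers measure 118 mm over their backs; the gripper's body (76 mm by 178 mm) begins 60 mm behind the grasp point.
Start: joints at [-1.403, 0.494, 1.345, -0, 1.302, -0.096], TCP at [0.162, -0.604, 0.183] pointing down, gripper open.
Joint ranges: [-2.91, 2.91], [-0.82, 2.16], [0.22, 2.67], [-1.22, 4.37], [0.12, 2.79], [-3.08, 3.08]. Speed limits (rad/s): [1.89, 1.89, 2.57, 3.01, 3.01, 3.01].

### API

Orientations are given as a 3x3 rotation matrix whose columns are the frame's x, y, z axes.
In Python, from workcell import ctrl gives the robot as it stands.
- The arm moves only by the shell command python3 -m creep 'ROWS'. ROWS is a JSON object of lists of equal length, an entry for each row: "dp": the shift along the tool's x, y, z in cm, a list of three; "delta_rot": the turn, a rotation vector about the tool's x, y, z in rad, a list of three; "jaw": the closure, from -1 (fully open) to 1 (shut), so that 0 is half open. In form: {"dp": [[x, y, z], ...], "delta_rot": [[wx, wy, wz], ...], "jaw": [jaw, ...]}. A call has 1 to 12 rows; each row shifts and turns the commanded pose from where the row before left it, along the tool's axes as they then stand; what a row does not reach is not made up. A row lasts 1/12 s, in which the tool goes at most 41.7 mm and 7.16 degrees, less where a joint would pass 70% of its speed; a pose out of reach is approached as far as the arm can. A call is refused whole if a number of a shift passes 4.17 or a number of a turn 0.125, either way. A call with a gripper value outside its range is refused whole. The fingers move at their own pace and stop on an object; the grip force is fixed at half the most. Time passes only in rows, so rows that do not move let the fingers close. It gives the time, the measured TCP pose, the force, the opening and the grip force at its end, in the units of the state.
- ctrl.read_state(): the state, without advancing time (a new reading comes with each control period).
- ctrl.grab_frame(name): name is "scene" or "top"; returns a dict with "image" (420x560x3 uint8, blue, green, red), "range_z" (420x560 float32, m along the optical axis (not along the pixel's ray), 0 where there is no reading), "fov_y" (degrees; the focal length in pixels is half the picture's height over the tangent of half this angle, whatever the lens; pixels are square), "cx", "cy" (the principal point, pixels), "distortion" ([k1, k2, p1, p2, k3] as OpenCV has them; the pictures are not rectified), "origin" and "attitude" of the camera in the world. Camera axes: x right, y down, z forward; pixel columns grow to the right and rows downward; lengths in m; the calibration is good to about 2 mm. A picture is of the moment at which its call begins.
- ctrl.job_done(): hands the job in; it is judged then, once.
The state is a dict: "time_s": time; "joints": joint angles; "qvel": joint speeds; "joint_efforts": joint torques, N m; "tool_pos": TCP position; "ee_rot": TCP orientation; "force": force on the tool from outside, world axes, zero at the start; "wrist_torque": the same for the moment, N m; "opening": finger opening in m; "grip_force": force on a finger pad.
Only numpy, scipy, OpenCV 4.12 (cv2) and the standard library are available. Lean on these libraries where they do the work, as an engineer would, in place of code of your own. Each camera call takes 0.05 s, during which the arm holds its last target. There are 200 camera calls.

## Working session

There is one attempt and no reset: what is moved stays moved. The work goes in short steps, Python scripts to look and compute and a shell command to move; the robot and the scene stay as the last step left them, time stands still between calls to the robot, and variables do not carry over. Pictures are saved under pics/ and viewed, at most 10 in all, crops included, and the job is handed in when it is done.

```bash
ls; mkdir -p pics
cat > h.py <<'E'
import numpy as np, cv2
from workcell import ctrl
def grab(n):
    f=ctrl.grab_frame(n); H=f["image"].shape[0]
    fl=H/2/np.tan(np.radians(f["fov_y"])/2)
    f["K"]=np.array([[fl,0,f["cx"]],[0,fl,f["cy"]],[0,0,1.]]); f["D"]=np.array(f["distortion"],float)
    f["R"]=np.array(f["attitude"]).reshape(3,3) if np.size(f["attitude"])==9 else f["attitude"]
    f["o"]=np.array(f["origin"]); return f
def ray(f,px):
    u=cv2.undistortPoints(np.array(px,float).reshape(-1,1,2),f["K"],f["D"]).reshape(-1,2)
    return np.c_[u,np.ones(len(u))]@f["R"].T
def plane(f,px,z):
    d=ray(f,px); return f["o"]+d*((z-f["o"][2])/d[:,2])[:,None]
def depth(f,px):
    d=ray(f,px); p=np.array(px,int).reshape(-1,2)
    return f["o"]+d*f["range_z"][p[:,1],p[:,0]][:,None]
def proj(f,P):
    X=(np.array(P,float).reshape(-1,3)-f["o"])@f["R"]
    return cv2.projectPoints(X,np.zeros(3),np.zeros(3),f["K"],f["D"])[0].reshape(-1,2)
E
python3 - <<'E'
from h import *
for n in("scene","top"):
    f=grab(n); cv2.imwrite(f"pics/{n}0.png",f["image"]); print(n,f["o"],f["R"],f["fov_y"],f["distortion"])
s=ctrl.read_state(); print(s)
E
```

```text
pics
scene [-0.23161347  0.73642856  0.74156725] [[-0.73546381 -0.33647938  0.58811105]
 [-0.67714994  0.33466897 -0.65533552]
 [ 0.02368437 -0.88021492 -0.47398391]] 50.869131761196535 [-0.03954029  0.          0.          0.          0.        ]
top [ 0.46937052 -0.08607722  1.22074792] [[ 5.40913112e-03 -9.98578934e-01  5.30174916e-02]
 [-9.99985361e-01 -5.39422149e-03  4.24312664e-04]
 [-1.37721595e-04 -5.30190107e-02 -9.98593494e-01]] 50.17929007726839 [-0.09329502  0.          0.          0.          0.        ]
{'time_s': 0.1, 'joints': array([-1.40351201e+00,  4.94101309e-01,  1.34605376e+00,  1.15395218e-06,
        1.30252098e+00, -9.55219205e-02]), 'qvel': array([-0.00171023, -0.0012725 ,  0.00074449,  0.00069284, -0.00029236,
        0.00135602]), 'joint_efforts': array([ 1.52634522e-03, -8.80241060e+01, -3.82541513e+01,  7.09136459e-02,
        4.82144777e-02,  3.65440712e-06]), 'tool_pos': array([ 0.16229738, -0.60317261,  0.18281541]), 'ee_rot': array([[ 9.65664833e-01,  2.59791066e-01, -1.79293887e-04],
       [ 2.59791107e-01, -9.65664248e-01,  1.06845749e-03],
       [ 1.04438013e-04, -1.07835078e-03, -9.99999413e-01]]), 'force': array([ 0.65312662, -0.00672935,  0.26089126]), 'wrist_torque': array([-0.00588991,  0.0112945 ,  0.00113005]), 'grip_force': 0.0, 'opening': 0.091110383506099}
```

View pics/top0.png

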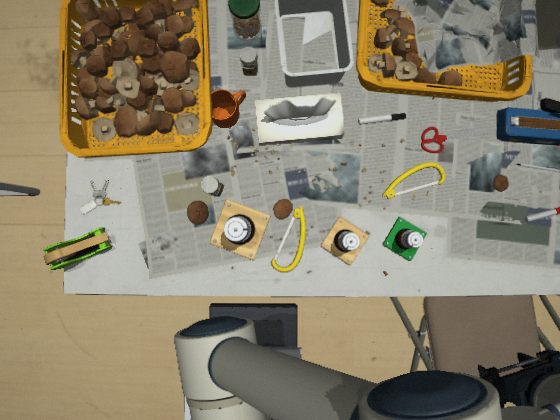

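View pics/scene0.png

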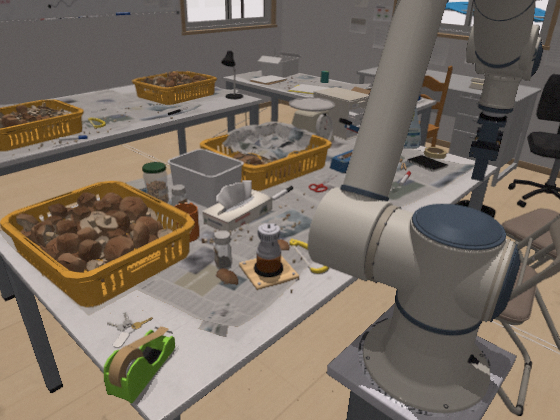

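The top view shows three mills: plywood-footed at (239,230), a smaller plywood one at (346,240), and a green one at (407,240). The one meant is at (239,230): it isn't green and is the larger of the two plywood ones. In the scene view it stands at (268,255). Next come an enlarged crop to confirm it and the measurements.

```bash
cat > meas.py <<'E'
from h import *
t=grab("top"); s=grab("scene")
a=cv2.resize(t["image"][185:275,180:300],(640,480),interpolation=cv2.INTER_CUBIC)
cv2.imwrite("pics/topcrop.png",a)
b=cv2.resize(s["image"][210:300,210:330],(640,480),interpolation=cv2.INTER_CUBIC); cv2.imwrite("pics/scenecrop.png",b)
# depth points near the mill, by height bands
for f,(x0,x1,y0,y1),n in((t,(200,275,190,265),"top"),(s,(235,310,215,295),"scene")):
    g=np.array([(x,y) for y in range(y0,y1) for x in range(x0,x1)])
    P=depth(f,g); 
    for lo,hi in((.008,.02),(.10,.115),(.12,.15),(.150,.165),(.165,.2)):
        m=(P[:,2]>lo)&(P[:,2]<hi)
        if m.any():
            q=P[m]; print(n,lo,hi,m.sum(),q.mean(0).round(4),q.min(0).round(4),q.max(0).round(4))
E
python3 meas.py
```

```text
top 0.008 0.02 1988 [0.4631 0.0078 0.0135] [ 0.3764 -0.0857  0.008 ] [0.5773 0.1149 0.02  ]
top 0.1 0.115 39 [0.5653 0.0764 0.1077] [0.5606 0.0608 0.1007] [0.5687 0.0925 0.1139]
top 0.12 0.15 435 [0.4708 0.0064 0.1456] [ 0.4422 -0.0223  0.1238] [0.5005 0.0349 0.15  ]
top 0.15 0.165 38 [0.4718 0.0067 0.1526] [ 0.4545 -0.009   0.15  ] [0.495  0.0244 0.1605]
scene 0.008 0.02 1275 [ 0.4858 -0.0068  0.0136] [ 0.3644 -0.251   0.008 ] [0.7147 0.1259 0.02  ]
scene 0.1 0.115 83 [0.4586 0.0236 0.1069] [0.4455 0.0009 0.1003] [0.4863 0.0354 0.1149]
scene 0.12 0.15 348 [0.4626 0.0194 0.1384] [ 0.4404 -0.0179  0.1201] [0.4995 0.0411 0.1493]
scene 0.15 0.165 10 [0.4709 0.0111 0.1547] [0.467  0.0079 0.1512] [0.4739 0.0152 0.1575]
```

View pics/topcrop.png

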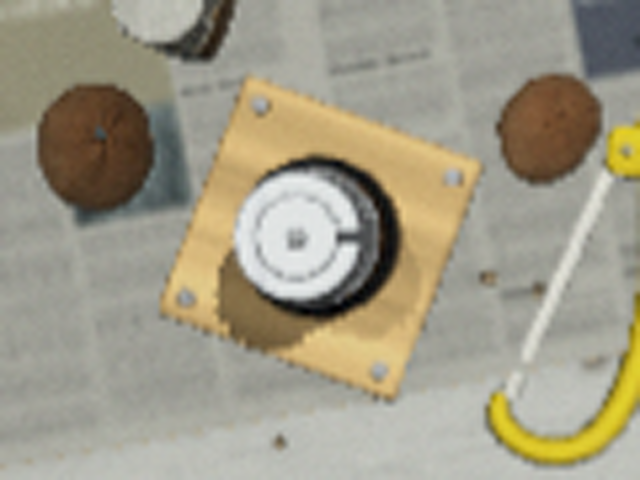

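View pics/scenecrop.png

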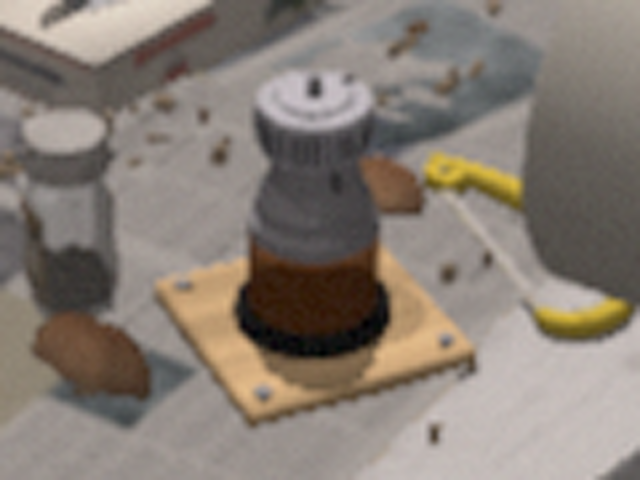

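The scene crop confirms the large plywood mill. Its amber jar, ribbed ring and stub show at (315,85), and the neck mark at (337,183). The top crop shows the ring disc centred near (297,237) with the rib at (348,237), pointing to −y. Next I'll work out the numbers.

```bash
cat > m2.py <<'E'
from h import *
from scipy.optimize import brentq
t=grab("top"); s=grab("scene")
k=120/640
T=lambda x,y:(180+(x+.5)*k-.5,185+(y+.5)*k-.5); S=lambda x,y:(210+(x+.5)*k-.5,210+(y+.5)*k-.5)
# stub top seen in both views -> height
def tri(p,q):
    d1,d2=ray(t,p)[0],ray(s,q)[0]
    l=np.linalg.lstsq(np.c_[d1,-d2],s["o"]-t["o"],rcond=None)[0]
    a,b=t["o"]+l[0]*d1,s["o"]+l[1]*d2; return ((a+b)/2).round(4),np.linalg.norm(a-b).round(4)
print("stub",tri(T(297,237),S(315,78)),"rib",tri(T(348,237),S(350,79)))
# white ring top disc
g=t["image"].min(2); m=((g>165)*255).astype(np.uint8); m[:215]=0;m[:,:222]=0;m[245:]=0;m[:,250:]=0
c=max(cv2.findContours(m,0,2)[0],key=cv2.contourArea); (cx,cy),r=cv2.minEnclosingCircle(c)
C=plane(t,(cx,cy),.144)[0]; e=plane(t,(cx+r,cy),.144)[0]; print("disc px",cx,cy,r,C.round(4),"radius",np.linalg.norm(e-C).round(4))
hs=cv2.cvtColor(t["image"],cv2.COLOR_BGR2HSV); w=cv2.inRange(hs,(12,70,120),(25,255,255)); w[:195]=0;w[262:]=0;w[:,:205]=0;w[:,273:]=0
c=max(cv2.findContours(w,0,2)[0],key=cv2.contourArea); b=cv2.boxPoints(cv2.minAreaRect(c)); B=plane(t,b,.014); print("foot",B.mean(0).round(4),np.linalg.norm(B[1]-B[0]).round(4),np.linalg.norm(B[2]-B[1]).round(4))
A=C[:2]
R=plane(t,T(348,237),.144)[0]; ra=np.arctan2(*(R[:2]-A)[::-1]); print("rib r,ang",np.linalg.norm(R[:2]-A),ra)
d=ray(s,S(337,183))[0]
h=lambda l:np.hypot(*(s["o"]+l*d)[:2]-A)-.024
l0=np.dot((A-s["o"][:2]),d[:2])/np.dot(d[:2],d[:2]); M=s["o"]+brentq(h,l0-.1,l0)*d if h(l0)<0 else s["o"]+l0*d
ma=np.arctan2(*(M[:2]-A)[::-1]); print("mark",M.round(4),ma,"reading",(ra-ma+np.pi)%(2*np.pi)-np.pi)
st=ctrl.read_state(); R0=st["ee_rot"]; print("move tool cm",(R0.T@(np.r_[A,.25]-st["tool_pos"])*100).round(2))
E
python3 m2.py
```

```text
stub (array([0.4716, 0.0071, 0.1558]), np.float64(0.0013)) rib (array([ 0.4708, -0.0158,  0.1462]), np.float64(0.0011))
disc px 235.28504943847656 228.57476806640625 11.889007568359375 [0.4722 0.0077 0.144 ] radius 0.0286
foot [0.4715 0.0074 0.014 ] 0.1286 0.129
rib r,ang 0.022991031022242776 -1.6122917076088767
mark [0.4492 0.0146 0.1076] 2.8471477672293073 reading 1.8237458323414018
move tool cm [ 45.79 -50.97  -6.66]
```

Every check agrees: axis (0.4717, 0.0073), stub top at z = 0.156, foot 129 mm, rib radius 23 mm. The ring reads about 1.82, so touch should come 1.3 to 2.4 rad clockwise. I'll rise, then travel over the mill.

```bash
Z="[0,0,0]"; python3 -m creep '{"dp":[[0,0,-3.3],[0,0,-3.3],[2.3,-2.55,0],[2.3,-2.55,0],[2.3,-2.55,0],[2.3,-2.55,0],[2.3,-2.55,0],[2.3,-2.55,0],[2.3,-2.55,0],[2.3,-2.55,0],[2.3,-2.55,0],[2.3,-2.55,0]],"delta_rot":[[0,0,0],[0,0,0],[0,0,0],[0,0,0],[0,0,0],[0,0,0],[0,0,0],[0,0,0],[0,0,0],[0,0,0],[0,0,0],[0,0,0]],"jaw":[-1,-1,-1,-1,-1,-1,-1,-1,-1,-1,-1,-1]}'
python3 -m creep '{"dp":[[2.3,-2.55,0],[2.3,-2.55,0],[2.3,-2.55,0],[2.3,-2.55,0],[2.3,-2.55,0],[2.3,-2.55,0],[2.3,-2.55,0],[2.3,-2.55,0],[2.3,-2.55,0],[2.1,-2.55,0],[0,0,0],[0,0,0]],"delta_rot":[[0,0,0],[0,0,0],[0,0,0],[0,0,0],[0,0,0],[0,0,0],[0,0,0],[0,0,0],[0,0,0],[0,0,0],[0,0,0],[0,0,0]],"jaw":[-1,-1,-1,-1,-1,-1,-1,-1,-1,-1,-1,-1]}'
python3 -m creep '{"dp":[[0,0,0],[0,0,0],[0,0,0],[0,0,0],[0,0,0],[0,0,0],[0,0,0],[0,0,0],[0,0,0],[0,0,0],[0,0,0],[0,0,0]],"delta_rot":[[0,0,-0.12],[0,0,-0.12],[0,0,-0.12],[0,0,-0.12],[0,0,-0.12],[0,0,-0.12],[0,0,-0.12],[0,0,-0.12],[0,0,-0.12],[0,0,-0.12],[0,0,-0.12],[0,0,-0.12]],"jaw":[-1,-1,-1,-1,-1,-1,-1,-1,-1,-1,-1,-1]}'
python3 -m creep '{"dp":[[0,0,0],[0,0,0],[0,0,0],[0,0,0],[0,0,0],[0,0,0],[0,0,0],[0,0,0],[0,0,0],[0,0,0],[0,0,0],[0,0,0]],"delta_rot":[[0,0,-0.12],[0,0,-0.12],[0,0,-0.12],[0,0,-0.12],[0,0,-0.12],[0,0,-0.12],[0,0,-0.12],[0,0,-0.12],[0,0,-0.12],[0,0,-0.12],[0,0,0],[0,0,0]],"jaw":[-1,-1,-1,-1,-1,-1,-1,-1,-1,-1,-1,-1]}'
cat > st.py <<'E'
from h import *
s=ctrl.read_state(); R=s["ee_rot"]
print(s["time_s"],s["tool_pos"].round(4),"q",s["joints"].round(3),"yaw",np.arctan2(R[1,0],R[0,0]).round(4),"tilt",R[:2,2].round(4),"F",s["force"].round(2),"T",s["wrist_torque"].round(3),s["opening"],s["grip_force"])
print("to grasp, tool cm",(R.T@(np.array([.4717,.0073,.112])-s["tool_pos"])*100).round(2))
E
python3 st.py
```

```text
time_s: 1.3
tool_pos: [0.3186, -0.296, 0.2494]
ee_rot: [[0.966, 0.26, 0.0], [0.26, -0.966, -0.0], [0.0, 0.0, -1.0]]
force: [0.8, -0.5, 0.3]
opening: 0.0915
grip_force: 0.0
time_s: 2.3
tool_pos: [0.4724, 0.0092, 0.2491]
ee_rot: [[0.965, 0.263, -0.0], [0.263, -0.965, 0.0], [-0.0, -0.0, -1.0]]
force: [0.3, 0.2, 0.4]
opening: 0.0913
grip_force: 0.0
time_s: 3.3
tool_pos: [0.4717, 0.0068, 0.2494]
ee_rot: [[-0.136, 0.991, -0.0], [0.991, 0.136, -0.0], [-0.0, -0.0, -1.0]]
force: [0.1, -0.6, -0.7]
opening: 0.0916
grip_force: 0.0
time_s: 4.3
tool_pos: [0.4718, 0.0071, 0.2494]
ee_rot: [[-0.97, 0.241, -0.0], [0.241, 0.97, -0.0], [0.0, -0.0, -1.0]]
force: [0.1, 0.3, -0.8]
opening: 0.0911
grip_force: 0.0
4.3 [0.4718 0.0071 0.2494] q [-0.111  0.209  1.607 -0.     1.325 -1.438] yaw 2.8979 tilt [-0.0001 -0.0002] F [ 0.05  0.29 -0.85] T [ 0.056 -0.185 -0.017] 0.0910652901374992 0.0
to grasp, tool cm [ 0.02  0.02 13.74]
```

```bash
python3 -m creep '{"dp":[[0,0,2.5],[0,0,2.5],[0,0,2.5],[0,0,2],[0,0,1.5],[0,0,1],[0,0,1],[0,0,0.7],[0,0,0],[0,0,0]],"delta_rot":[[0,0,0],[0,0,0],[0,0,0],[0,0,0],[0,0,0],[0,0,0],[0,0,0],[0,0,0],[0,0,0],[0,0,0]],"jaw":[-1,-1,-1,-1,-1,-1,-1,-1,-1,-1]}'; python3 st.py
python3 - <<'E'
from h import *
f=grab("scene"); cv2.imwrite("pics/grasp.png",cv2.resize(f["image"][180:300,190:350],(640,480),interpolation=cv2.INTER_CUBIC))
E
```

```text
time_s: 5.13
tool_pos: [0.472, 0.0077, 0.1124]
ee_rot: [[-0.971, 0.239, -0.0], [0.239, 0.971, 0.0], [0.0, -0.0, -1.0]]
force: [-0.2, 0.4, 0.9]
opening: 0.0914
grip_force: 0.0
5.1333 [0.472  0.0077 0.1124] q [-0.11   0.377  1.8   -0.     0.965 -1.44 ] yaw 2.9007 tilt [-0.0004  0.    ] F [-0.16  0.4   0.88] T [ 0.097 -0.159 -0.009] 0.09144717258986924 0.0
to grasp, tool cm [ 0.02 -0.05  0.04]
```

View pics/grasp.png

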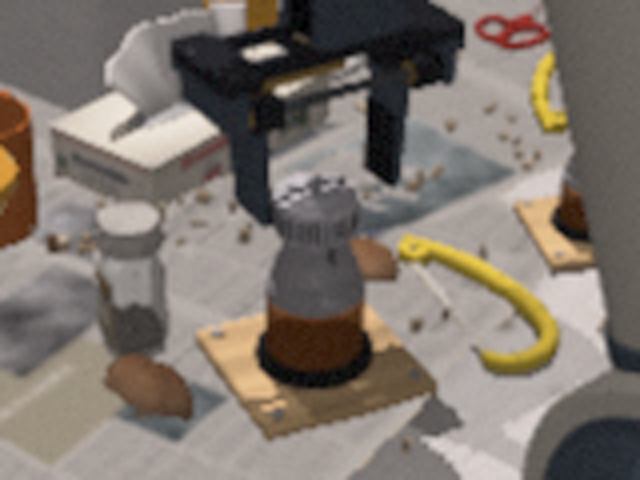

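The gripper looks behind and above the mill at crop (262,215)/(385,180), not around the ring at (315,215). I'll check this against the measured pose by projecting it.

Run:
```python
from h import *
f=grab("scene"); s=ctrl.read_state(); R=s["ee_rot"];p=s["tool_pos"]
for y in(-.052,0,.052):
    P=p+R@[0,y,0]; q=proj(f,P)[0]; print(y,P.round(3),"crop px",((q-[190,180])*4).round())
for c in((262,212),(385,178),(250,150),(225,45),(400,40),(318,185)):
    u=(190+c[0]/4,180+c[1]/4); print(c,depth(f,u).round(3))
print("ring",((proj(f,[.4717,.0073,.144])[0]-[190,180])*4).round())
t=grab("top"); cv2.imwrite("pics/top2.png",cv2.resize(t["image"][150:300,150:350],(800,600),interpolation=cv2.INTER_CUBIC))
```

```text
-0.052 [ 0.46  -0.043  0.113] crop px [377. 211.]
0 [0.473 0.008 0.113] crop px [313. 232.]
0.052 [0.485 0.058 0.113] crop px [246. 254.]
(262, 212) [[0.464 0.064 0.156]]
(385, 178) [[ 0.445 -0.033  0.15 ]]
(250, 150) [[0.47  0.068 0.201]]
(225, 45) [[0.498 0.062 0.262]]
(400, 40) [[ 0.435 -0.032  0.256]]
(318, 185) [[0.468 0.009 0.152]]
ring [315. 192.]
```

View pics/top2.png

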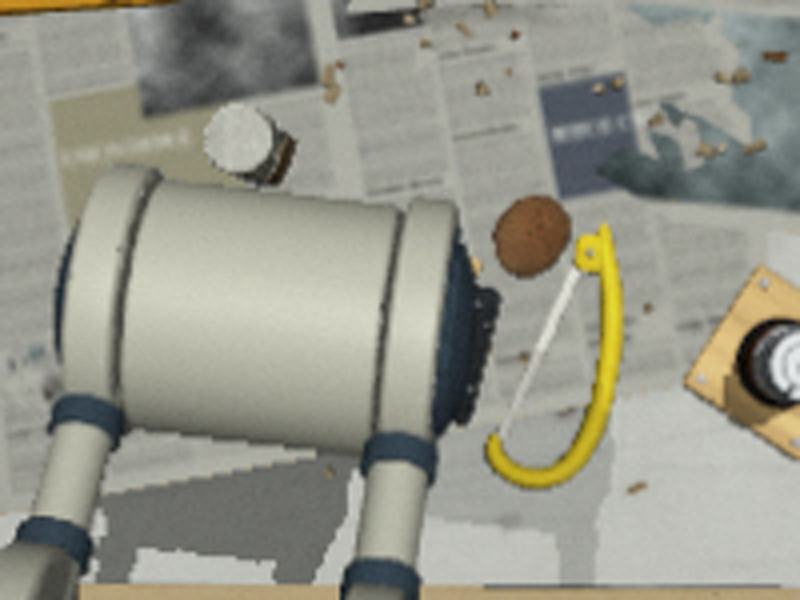

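In that picture the fingertips were at z≈0.15, while the state says 0.112. I'll look again to see whether the picture lagged or there is an offset.

Run:
```python
from h import *
f=grab("scene"); s=ctrl.read_state(); print(s["time_s"],s["tool_pos"].round(4),s["force"].round(2))
cv2.imwrite("pics/grasp2.png",cv2.resize(f["image"][180:300,190:350],(640,480),interpolation=cv2.INTER_CUBIC))
```

```text
5.3333 [0.4725 0.0079 0.1129] [ 0.2   0.47 -0.59]
```

View pics/grasp2.png

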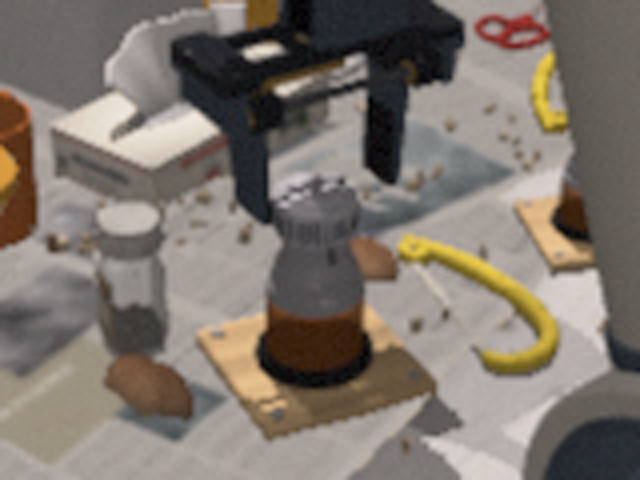

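Run:
```python
from h import *
f=grab("scene"); s=ctrl.read_state(); R=s["ee_rot"]; p=s["tool_pos"]
g=np.array([(x,y) for y in range(180,262) for x in range(225,310)]); P=depth(f,g); L=(P-p)@R
for n,m in(("+",L[:,1]>.035),("-",L[:,1]<-.035)):
    m=m&(abs(L[:,1])<.11)&(abs(L[:,0])<.03)&(L[:,2]<.02)
    for z in np.arange(-.12,.02,.01):
        k=m&(L[:,2]>=z)&(L[:,2]<z+.01)
        if k.any(): print(n,round(z,3),k.sum(),"x",L[k,0].min().round(3),L[k,0].max().round(3),"y",L[k,1].min().round(3),L[k,1].max().round(3))
```

```text
+ -0.12 42 x -0.03 0.03 y 0.08 0.083
+ -0.11 5 x -0.022 0.027 y 0.08 0.082
+ -0.1 18 x 0.012 0.022 y 0.049 0.062
+ -0.09 26 x -0.01 0.021 y 0.05 0.061
+ -0.08 33 x -0.012 0.021 y 0.049 0.06
+ -0.07 30 x -0.015 0.022 y 0.048 0.059
+ -0.06 32 x -0.015 0.021 y 0.05 0.058
+ -0.05 26 x -0.013 0.022 y 0.049 0.057
+ -0.04 22 x -0.011 0.021 y 0.048 0.056
+ -0.03 1 x 0.017 0.017 y 0.051 0.051
- -0.12 22 x -0.013 0.03 y -0.05 -0.046
- -0.11 24 x -0.017 0.025 y -0.056 -0.047
- -0.1 26 x -0.016 0.023 y -0.056 -0.046
- -0.09 41 x -0.014 0.021 y -0.059 -0.043
- -0.08 34 x -0.014 0.021 y -0.055 -0.042
- -0.07 36 x -0.017 0.021 y -0.057 -0.042
- -0.06 34 x -0.014 0.02 y -0.055 -0.044
- -0.05 33 x -0.014 0.02 y -0.054 -0.044
- -0.04 30 x -0.015 0.02 y -0.054 -0.043
- -0.03 2 x -0.014 0.011 y -0.046 -0.045
```

The camera sees the whole gripper, fingers and body, about 32 mm behind where the state puts it, and it sees the ring at the right height. I'll trust the relative view and go down 3.2 cm more, slowly, then recheck.

```bash
python3 -m creep '{"dp":[[-0.2,0,0.4],[0,0,0.4],[0,0,0.4],[0,0,0.4],[0,0,0],[0,0,0]],"delta_rot":[[0,0,0],[0,0,0],[0,0,0],[0,0,0],[0,0,0],[0,0,0]],"jaw":[-1,-1,-1,-1,-1,-1]}'
python3 -m creep '{"dp":[[0,0,0.4],[0,0,0.4],[0,0,0.4],[0,0,0.4],[0,0,0],[0,0,0]],"delta_rot":[[0,0,0],[0,0,0],[0,0,0],[0,0,0],[0,0,0],[0,0,0]],"jaw":[-1,-1,-1,-1,-1,-1]}'
cat > tips.py <<'E'
from h import *
f=grab("scene"); s=ctrl.read_state(); R=s["ee_rot"]; p=s["tool_pos"]
g=np.array([(x,y) for y in range(170,270) for x in range(220,315)]); P=depth(f,g); L=(P-p)@R
for n,sg in(("+",1),("-",-1)):
    m=(sg*L[:,1]>.024)&(sg*L[:,1]<.065)&(abs(L[:,0])<.025)&(L[:,2]<.0)&(L[:,2]>-.1)&(P[:,2]>.125)
    b=m&(sg*L[:,1]>.034)
    for z in np.arange(-.1,0,.01):
        k=b&(L[:,2]>=z)&(L[:,2]<z+.01)
        if k.any(): print(n,round(z,3),k.sum(),"x",L[k,0].min().round(3),L[k,0].max().round(3),"y",L[k,1].min().round(3),L[k,1].max().round(3),"zw",P[k,2].min().round(3))
cv2.imwrite("pics/t.png",cv2.resize(f["image"][180:300,190:350],(640,480),interpolation=cv2.INTER_CUBIC))
E
python3 tips.py; python3 st.py
```

```text
time_s: 5.88
tool_pos: [0.4738, 0.0075, 0.096]
ee_rot: [[-0.972, 0.237, -0.001], [0.237, 0.972, 0.0], [0.001, -0.0, -1.0]]
force: [-0.7, -0.6, 0.7]
opening: 0.0911
grip_force: 0.0
time_s: 6.38
tool_pos: [0.4739, 0.0075, 0.08]
ee_rot: [[-0.972, 0.237, -0.001], [0.237, 0.972, 0.0], [0.001, -0.0, -1.0]]
force: [0.2, 0.5, -0.0]
opening: 0.0912
grip_force: 0.0
+ -0.1 12 x 0.014 0.022 y 0.05 0.062 zw 0.172
+ -0.09 24 x -0.013 0.021 y 0.045 0.06 zw 0.16
+ -0.08 30 x -0.012 0.022 y 0.048 0.06 zw 0.15
+ -0.07 33 x -0.013 0.023 y 0.048 0.059 zw 0.14
+ -0.06 31 x -0.015 0.023 y 0.047 0.059 zw 0.13
+ -0.05 10 x -0.011 0.022 y 0.052 0.057 zw 0.125
- -0.1 26 x -0.015 0.021 y -0.058 -0.047 zw 0.17
- -0.09 40 x -0.012 0.021 y -0.059 -0.044 zw 0.16
- -0.08 36 x -0.014 0.022 y -0.058 -0.043 zw 0.15
- -0.07 36 x -0.011 0.023 y -0.056 -0.043 zw 0.14
- -0.06 27 x -0.012 0.022 y -0.055 -0.043 zw 0.132
- -0.05 13 x -0.011 0.019 y -0.056 -0.044 zw 0.126
6.4333 [0.474  0.0075 0.0802] q [-0.11   0.43   1.83   0.     0.881 -1.442] yaw 2.9028 tilt [-0.0003  0.    ] F [0.9  0.08 0.72] T [ 0.107 -0.196  0.006] 0.09104659174276394 0.0
to grasp, tool cm [ 0.22 -0.07 -3.18]
```

View pics/t.png

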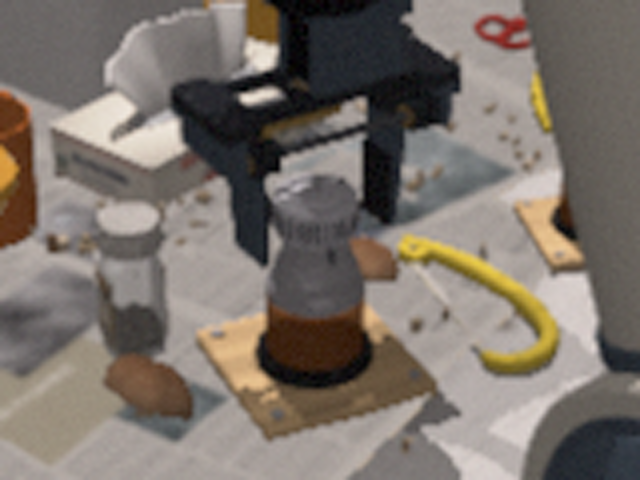

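The fingertips now reach past the ring to z≈0.115, flanking it at crop (265,262) and (385,220). I'll centre slightly and close.

```bash
python3 -m creep '{"dp":[[0,-0.15,0],[0,0,0],[0,0,0],[0,0,0],[0,0,0],[0,0,0],[0,0,0],[0,0,0],[0,0,0],[0,0,0]],"delta_rot":[[0,0,0],[0,0,0],[0,0,0],[0,0,0],[0,0,0],[0,0,0],[0,0,0],[0,0,0],[0,0,0],[0,0,0]],"jaw":[-1,-1,0,1,1,1,1,1,1,1]}'; python3 st.py
```

```text
time_s: 7.27
tool_pos: [0.4744, 0.0084, 0.0804]
ee_rot: [[-0.971, 0.237, 0.001], [0.237, 0.971, 0.004], [-0.0, 0.004, -1.0]]
force: [5.3, 29.8, -0.2]
opening: 0.0575
grip_force: 30.0
7.2667 [0.4744 0.0084 0.0804] q [-0.111  0.43   1.831  0.005  0.881 -1.445] yaw 2.9019 tilt [0.0013 0.0037] F [ 5.3  29.76 -0.2 ] T [ 4.905 -1.018 -0.016] 0.057467259903150957 29.999179244041443
to grasp, tool cm [ 0.24 -0.16 -3.16]
```

The opening is 57.5 mm, so the ring is held, but there is a 30 N side load along +y. I'll ease over until it vanishes.

```bash
for i in 1; do python3 -m creep '{"dp":[[0,0.1,0],[0,0,0],[0,0,0]],"delta_rot":[[0,0,0],[0,0,0],[0,0,0]],"jaw":[1,1,1]}'; python3 -m creep '{"dp":[[0,0.1,0],[0,0,0],[0,0,0]],"delta_rot":[[0,0,0],[0,0,0],[0,0,0]],"jaw":[1,1,1]}'; done; python3 st.py
```

```text
time_s: 7.52
tool_pos: [0.4744, 0.0085, 0.0804]
ee_rot: [[-0.972, 0.237, 0.001], [0.237, 0.972, 0.002], [-0.0, 0.002, -1.0]]
force: [2.9, 18.3, 0.9]
opening: 0.0573
grip_force: 30.0
time_s: 7.77
tool_pos: [0.4744, 0.0085, 0.0804]
ee_rot: [[-0.972, 0.237, 0.0], [0.237, 0.972, 0.001], [-0.0, 0.001, -1.0]]
force: [0.7, 9.0, 2.6]
opening: 0.0573
grip_force: 30.0
7.7667 [0.4744 0.0085 0.0804] q [-1.090e-01  4.300e-01  1.830e+00  1.000e-03  8.820e-01 -1.441e+00] yaw 2.9028 tilt [0.0005 0.0008] F [0.68 8.96 2.6 ] T [ 1.301 -0.329 -0.002] 0.057253360933364465 30.000151097774506
to grasp, tool cm [ 0.23 -0.18 -3.16]
```

```bash
python3 -m creep '{"dp":[[0,0.08,0],[0,0,0],[0,0,0]],"delta_rot":[[0,0,0],[0,0,0],[0,0,0]],"jaw":[1,1,1]}'; python3 st.py;  python3 -m creep '{"dp":[[0,0,0],[0,0,0],[0,0,0],[0,0,0],[0,0,0],[0,0,0],[0,0,0],[0,0,0]],"delta_rot":[[0,0,0.1],[0,0,0.1],[0,0,0.1],[0,0,0.1],[0,0,0.1],[0,0,0],[0,0,0],[0,0,0]],"jaw":[1,1,1,1,1,1,1,1]}'; python3 st.py
```

```text
time_s: 8.02
tool_pos: [0.4744, 0.0086, 0.0804]
ee_rot: [[-0.972, 0.236, 0.0], [0.236, 0.972, -0.0], [-0.0, -0.0, -1.0]]
force: [-1.6, -1.1, 4.0]
opening: 0.0577
grip_force: 30.0
8.0167 [0.4744 0.0086 0.0804] q [-0.108  0.43   1.829 -0.     0.882 -1.44 ] yaw 2.9029 tilt [ 0.0001 -0.0002] F [-1.58 -1.13  3.98] T [-0.266  0.09  -0.008] 0.057680304690408295 30.000735819339752
to grasp, tool cm [ 0.23 -0.19 -3.16]
time_s: 8.68
tool_pos: [0.4742, 0.0083, 0.0804]
ee_rot: [[-0.739, 0.673, -0.0], [0.673, 0.739, -0.001], [-0.0, -0.001, -1.0]]
force: [-1.4, -4.1, 5.6]
opening: 0.0571
grip_force: 30.0
8.6833 [0.4742 0.0083 0.0804] q [-1.08e-01  4.30e-01  1.83e+00 -1.00e-03  8.82e-01 -9.40e-01] yaw 2.4028 tilt [-0.0003 -0.0005] F [-1.4  -4.09  5.6 ] T [-0.847  0.372 -0.021] 0.05707830218220387 30.001054108142853
to grasp, tool cm [ 0.12 -0.24 -3.16]
```

```bash
python3 -m creep '{"dp":[[0,0,0],[0,0,0],[0,0,0],[0,0,0],[0,0,0],[0,0,0],[0,0,0],[0,0,0]],"delta_rot":[[0,0,0.1],[0,0,0.1],[0,0,0.1],[0,0,0.1],[0,0,0.1],[0,0,0],[0,0,0],[0,0,0]],"jaw":[1,1,1,1,1,1,1,1]}'>/dev/null; python3 st.py; python3 -m creep '{"dp":[[0,0,0],[0,0,0],[0,0,0],[0,0,0]],"delta_rot":[[0,0,0.05],[0,0,0.05],[0,0,0],[0,0,0]],"jaw":[1,1,1,1]}'>/dev/null; python3 st.py
```

```text
9.35 [0.4739 0.0081 0.0804] q [-1.08e-01  4.30e-01  1.83e+00 -1.00e-03  8.82e-01 -4.40e-01] yaw 1.9028 tilt [-0.0009 -0.0008] F [-4.27 -5.55  8.17] T [-1.212  0.772  0.028] 0.05709988252668797 30.001219511032104
to grasp, tool cm [-0.01 -0.24 -3.16]
9.6833 [0.4738 0.0081 0.0804] q [-1.08e-01  4.30e-01  1.83e+00 -1.00e-03  8.83e-01 -3.39e-01] yaw 1.8025 tilt [-0.0009 -0.0008] F [-4.43 -6.84  7.96] T [-1.263  0.875 -0.019] 0.057529949006999245 30.00150203704834
to grasp, tool cm [-0.03 -0.23 -3.16]
```

```bash
cat > chk.py <<'E'
from h import *
import sys
s=ctrl.read_state(); R=s["ee_rot"]; y=np.arctan2(R[1,0],R[0,0]); print(round(s["time_s"],2),"yaw",y.round(4),"Tz",s["wrist_torque"][2].round(3),"F",s["force"].round(1))
sys.exit(abs(s["wrist_torque"][2])>0.12)
E
c(){ python3 chk.py; }
python3 -m creep '{"dp":[[0,0,0],[0,0,0],[0,0,0]],"delta_rot":[[0,0,0.05],[0,0,0],[0,0,0]],"jaw":[1,1,1]}'>/dev/null; c && python3 -m creep '{"dp":[[0,0,0],[0,0,0],[0,0,0]],"delta_rot":[[0,0,0.05],[0,0,0],[0,0,0]],"jaw":[1,1,1]}'>/dev/null; c && python3 -m creep '{"dp":[[0,0,0],[0,0,0],[0,0,0]],"delta_rot":[[0,0,0.05],[0,0,0],[0,0,0]],"jaw":[1,1,1]}'>/dev/null; c && python3 -m creep '{"dp":[[0,0,0],[0,0,0],[0,0,0]],"delta_rot":[[0,0,0.05],[0,0,0],[0,0,0]],"jaw":[1,1,1]}'>/dev/null; c && python3 -m creep '{"dp":[[0,0,0],[0,0,0],[0,0,0]],"delta_rot":[[0,0,0.05],[0,0,0],[0,0,0]],"jaw":[1,1,1]}'>/dev/null; c && python3 -m creep '{"dp":[[0,0,0],[0,0,0],[0,0,0]],"delta_rot":[[0,0,0.05],[0,0,0],[0,0,0]],"jaw":[1,1,1]}'>/dev/null; c
```

```text
9.93 yaw 1.7526 Tz 0.02 F [-5.5 -7.5  8.6]
9.93 yaw 1.7526 Tz 0.02 F [-5.5 -7.5  8.6]
9.93 yaw 1.7526 Tz 0.02 F [-5.5 -7.5  8.6]
9.93 yaw 1.7526 Tz 0.02 F [-5.5 -7.5  8.6]
9.93 yaw 1.7526 Tz 0.02 F [-5.5 -7.5  8.6]
9.93 yaw 1.7526 Tz 0.02 F [-5.5 -7.5  8.6]False
False
False
False
False
False
```

```bash
sed -i 's/sys.exit(.*/sys.exit(int(abs(s["wrist_torque"][2])>0.12))/' chk.py
c(){ python3 chk.py; }
python3 -m creep '{"dp":[[0,0,0],[0,0,0],[0,0,0]],"delta_rot":[[0,0,0.05],[0,0,0],[0,0,0]],"jaw":[1,1,1]}'>/dev/null; c && python3 -m creep '{"dp":[[0,0,0],[0,0,0],[0,0,0]],"delta_rot":[[0,0,0.05],[0,0,0],[0,0,0]],"jaw":[1,1,1]}'>/dev/null && c && python3 -m creep '{"dp":[[0,0,0],[0,0,0],[0,0,0]],"delta_rot":[[0,0,0.05],[0,0,0],[0,0,0]],"jaw":[1,1,1]}'>/dev/null && c && python3 -m creep '{"dp":[[0,0,0],[0,0,0],[0,0,0]],"delta_rot":[[0,0,0.05],[0,0,0],[0,0,0]],"jaw":[1,1,1]}'>/dev/null && c && python3 -m creep '{"dp":[[0,0,0],[0,0,0],[0,0,0]],"delta_rot":[[0,0,0.05],[0,0,0],[0,0,0]],"jaw":[1,1,1]}'>/dev/null && c && python3 -m creep '{"dp":[[0,0,0],[0,0,0],[0,0,0]],"delta_rot":[[0,0,0.05],[0,0,0],[0,0,0]],"jaw":[1,1,1]}'>/dev/null && c && python3 -m creep '{"dp":[[0,0,0],[0,0,0],[0,0,0]],"delta_rot":[[0,0,0.05],[0,0,0],[0,0,0]],"jaw":[1,1,1]}'>/dev/null && c && python3 -m creep '{"dp":[[0,0,0],[0,0,0],[0,0,0]],"delta_rot":[[0,0,0.05],[0,0,0],[0,0,0]],"jaw":[1,1,1]}'>/dev/null && c
```

```text
10.18 yaw 1.7026 Tz -0.05 F [-4.6 -8.1  8.7]
10.43 yaw 1.6525 Tz -0.107 F [-4.6 -6.7  9.3]
10.68 yaw 1.6026 Tz -0.008 F [-3.9 -6.3  8.8]
10.93 yaw 1.5526 Tz 0.05 F [-6.2 -7.7  9.2]
11.18 yaw 1.5025 Tz -0.044 F [-6.4 -7.5 10.6]
11.43 yaw 1.4525 Tz 0.004 F [-5.5 -7.1  9.6]
11.68 yaw 1.4025 Tz -0.021 F [-6.  -7.1 10.3]
11.93 yaw 1.3525 Tz -0.066 F [-6.2 -7.  10.4]
```

```bash
sed -i 's/>0.12/>0.16/' chk.py
c(){ python3 chk.py; }
python3 -m creep '{"dp":[[0,0,0],[0,0,0],[0,0,0]],"delta_rot":[[0,0,0.05],[0,0,0],[0,0,0]],"jaw":[1,1,1]}'>/dev/null; c && python3 -m creep '{"dp":[[0,0,0],[0,0,0],[0,0,0]],"delta_rot":[[0,0,0.05],[0,0,0],[0,0,0]],"jaw":[1,1,1]}'>/dev/null && c && python3 -m creep '{"dp":[[0,0,0],[0,0,0],[0,0,0]],"delta_rot":[[0,0,0.05],[0,0,0],[0,0,0]],"jaw":[1,1,1]}'>/dev/null && c && python3 -m creep '{"dp":[[0,0,0],[0,0,0],[0,0,0]],"delta_rot":[[0,0,0.05],[0,0,0],[0,0,0]],"jaw":[1,1,1]}'>/dev/null && c && python3 -m creep '{"dp":[[0,0,0],[0,0,0],[0,0,0]],"delta_rot":[[0,0,0.05],[0,0,0],[0,0,0]],"jaw":[1,1,1]}'>/dev/null && c && python3 -m creep '{"dp":[[0,0,0],[0,0,0],[0,0,0]],"delta_rot":[[0,0,0.05],[0,0,0],[0,0,0]],"jaw":[1,1,1]}'>/dev/null && c && python3 -m creep '{"dp":[[0,0,0],[0,0,0],[0,0,0]],"delta_rot":[[0,0,0.05],[0,0,0],[0,0,0]],"jaw":[1,1,1]}'>/dev/null && c && python3 -m creep '{"dp":[[0,0,0],[0,0,0],[0,0,0]],"delta_rot":[[0,0,0.05],[0,0,0],[0,0,0]],"jaw":[1,1,1]}'>/dev/null && c
```

```text
12.18 yaw 1.3025 Tz -0.049 F [-5.7 -7.3 10.2]
12.43 yaw 1.2525 Tz -0.16 F [-7.8 -7.7 11.3]
```

```bash
for i in 1 2 3 4 5 6; do python3 -m creep '{"dp":[[0,0,0]],"delta_rot":[[0,0,0]],"jaw":[1]}'>/dev/null; python3 chk.py; done
```

```text
12.52 yaw 1.2527 Tz -0.131 F [-7.4 -7.2 10.7]
12.6 yaw 1.2527 Tz -0.14 F [-7.4 -7.5 10.8]
12.68 yaw 1.2528 Tz -0.173 F [-8.  -7.9 11.1]
12.77 yaw 1.2528 Tz -0.183 F [-6.9 -8.7  9.8]
12.85 yaw 1.2527 Tz -0.157 F [-7.2 -7.6 10.5]
12.93 yaw 1.2527 Tz -0.148 F [-7.4 -7.5 10.4]
```

```bash
python3 -m creep '{"dp":[[0,0,0]],"delta_rot":[[0,0,0.03]],"jaw":[1]}'>/dev/null; for i in 1 2 3 4; do python3 -m creep '{"dp":[[0,0,0]],"delta_rot":[[0,0,0]],"jaw":[1]}'>/dev/null; python3 chk.py; done
```

```text
13.1 yaw 1.221 Tz -0.012 F [-6.4 -6.  10.8]
13.18 yaw 1.2226 Tz -0.066 F [-7.1 -6.8 10. ]
13.27 yaw 1.2229 Tz -0.061 F [-6.3 -6.5 11. ]
13.35 yaw 1.2229 Tz -0.062 F [-6.8 -8.  11.1]
```

```bash
python3 -m creep '{"dp":[[0,0,0],[0,0,0]],"delta_rot":[[0,0,0.03],[0,0,0]],"jaw":[1,1]}'>/dev/null; for i in 1 2 3; do python3 -m creep '{"dp":[[0,0,0]],"delta_rot":[[0,0,0]],"jaw":[1]}'>/dev/null; python3 chk.py; done;  python3 -m creep '{"dp":[[0,0,0],[0,0,0]],"delta_rot":[[0,0,0.03],[0,0,0]],"jaw":[1,1]}'>/dev/null; for i in 1 2 3; do python3 -m creep '{"dp":[[0,0,0]],"delta_rot":[[0,0,0]],"jaw":[1]}'>/dev/null; python3 chk.py; done
```

```text
13.6 yaw 1.1927 Tz 0.033 F [-7.  -6.5 10.4]
13.68 yaw 1.1929 Tz 0.097 F [-7.4 -7.5 10.3]
13.77 yaw 1.1929 Tz 0.063 F [-7.6 -6.4 10.2]
14.02 yaw 1.1628 Tz 0.078 F [-7.3 -7.5 10.1]
14.1 yaw 1.1629 Tz 0.096 F [-7.  -6.2 11. ]
14.18 yaw 1.163 Tz 0.132 F [-6.7 -7.1 10.9]
```

```bash
python3 -m creep '{"dp":[[0,0,0],[0,0,0]],"delta_rot":[[0,0,0.03],[0,0,0]],"jaw":[1,1]}'>/dev/null; for i in 1 2 3; do python3 -m creep '{"dp":[[0,0,0]],"delta_rot":[[0,0,0]],"jaw":[1]}'>/dev/null; python3 chk.py; done;  python3 -m creep '{"dp":[[0,0,0],[0,0,0]],"delta_rot":[[0,0,0.03],[0,0,0]],"jaw":[1,1]}'>/dev/null; for i in 1 2 3; do python3 -m creep '{"dp":[[0,0,0]],"delta_rot":[[0,0,0]],"jaw":[1]}'>/dev/null; python3 chk.py; done
```

```text
14.43 yaw 1.1329 Tz 0.156 F [-6.1 -6.6 10.3]
14.52 yaw 1.133 Tz 0.195 F [-7.5 -5.9 11.4]
14.6 yaw 1.1331 Tz 0.192 F [-7.1 -5.8 10.5]
14.85 yaw 1.1029 Tz 0.167 F [-6.9 -6.2 11.3]
14.93 yaw 1.1031 Tz 0.204 F [-7.6 -5.8 10.9]
15.02 yaw 1.1031 Tz 0.244 F [-7.1 -5.1 10.7]
```

```bash
python3 -m creep '{"dp":[[0,0,0],[0,0,0]],"delta_rot":[[0,0,0.03],[0,0,0]],"jaw":[1,1]}'>/dev/null; for i in 1 2 3 4 5 6; do python3 -m creep '{"dp":[[0,0,0]],"delta_rot":[[0,0,0]],"jaw":[1]}'>/dev/null; python3 chk.py; done
```

```text
15.27 yaw 1.0729 Tz 0.231 F [-7.4 -5.7 11.4]
15.35 yaw 1.0731 Tz 0.2 F [-7.5 -6.3 11.2]
15.43 yaw 1.0732 Tz 0.166 F [-7.4 -6.5 11.3]
15.52 yaw 1.0732 Tz 0.213 F [-6.6 -6.8 10.9]
15.6 yaw 1.0731 Tz 0.227 F [-7.  -5.3 10.5]
15.68 yaw 1.0731 Tz 0.273 F [-7.3 -6.7 10.5]
```

```bash
python3 -m creep '{"dp":[[0,0,0],[0,0,0]],"delta_rot":[[0,0,0.03],[0,0,0]],"jaw":[1,1]}'>/dev/null; for i in 1 2 3 4 5 6; do python3 -m creep '{"dp":[[0,0,0]],"delta_rot":[[0,0,0]],"jaw":[1]}'>/dev/null; python3 chk.py; done
```

```text
15.93 yaw 1.043 Tz 0.364 F [-6.6 -5.4 11.3]
16.02 yaw 1.0432 Tz 0.341 F [-6.8 -5.7 11.3]
16.1 yaw 1.0432 Tz 0.281 F [-7.1 -4.7 11.2]
16.18 yaw 1.0433 Tz 0.345 F [-7.3 -5.9 10.6]
16.27 yaw 1.0432 Tz 0.333 F [-6.8 -5.4 11.7]
16.35 yaw 1.0432 Tz 0.305 F [-7.  -5.4 11.6]
```

The torque has risen from −0.15 to +0.33 N m over about 0.2 rad, so the burrs are touching. I'm not pressing further. I'll back off in small logged steps to find the touch angle from both directions.

```bash
cat > log.py <<'E'
from h import *
s=ctrl.read_state(); R=s["ee_rot"]; y=np.arctan2(R[1,0],R[0,0])
open("log.txt","a").write(f'{s["time_s"]} {y} {s["wrist_torque"][2]}\n')
E
for k in 1 2 3 4 5 6 7 8 9 10; do python3 -m creep '{"dp":[[0,0,0],[0,0,0]],"delta_rot":[[0,0,-0.03],[0,0,0]],"jaw":[1,1]}'>/dev/null; python3 log.py; for i in 1 2 3; do python3 -m creep '{"dp":[[0,0,0]],"delta_rot":[[0,0,0]],"jaw":[1]}'>/dev/null; python3 log.py; done; done
python3 -c "
import numpy as np
a=np.loadtxt('log.txt').reshape(-1,4,3); print(a[-1,-1,0]); print(np.c_[a[:,:,1].mean(1),a[:,:,2].mean(1),a[:,:,2].std(1)].round(3))"
```

```text
20.5167
[[ 1.074  0.313  0.021]
 [ 1.104  0.255  0.037]
 [ 1.134  0.185  0.019]
 [ 1.164  0.118  0.018]
 [ 1.193  0.068  0.009]
 [ 1.223 -0.022  0.03 ]
 [ 1.253 -0.022  0.03 ]
 [ 1.283  0.02   0.016]
 [ 1.313  0.004  0.021]
 [ 1.343  0.011  0.016]]
```

The knee on the way back gives touch at yaw ≈ 1.21, so the target is about 2.467. I'll sweep back with logging to check the notch phase.

```bash
for k in 1 2 3 4 5 6 7 8 9 10 11 12 13 14 15 16 17 18 19; do python3 -m creep '{"dp":[[0,0,0],[0,0,0]],"delta_rot":[[0,0,-0.05],[0,0,0]],"jaw":[1,1]}'>/dev/null; python3 log.py; for i in 1 2 3; do python3 -m creep '{"dp":[[0,0,0]],"delta_rot":[[0,0,0]],"jaw":[1]}'>/dev/null; python3 log.py; done; done
cat > fit.py <<'E'
import numpy as np
from scipy.optimize import least_squares
a=np.loadtxt('log.txt').reshape(-1,4,3); y=a[:,:,1].mean(1);T=a[:,:,2].mean(1); print(a[-1,-1,0]); print(np.c_[y,T].round(3)[10:].tolist())
p=2*np.pi/15
def f(v,y): t,b,c,k=v; x=t-y; return k*np.maximum(x,0)+.05*np.sin(15*x)+b+c*(y-1.7)
for t0 in(1.1,1.15,1.2,1.25,1.3):
    r=least_squares(lambda v:f(v,y)-T,[t0,0,0,2.5]); print(r.x.round(3),np.sqrt(2*r.cost/len(y)).round(4))
m=y>1.3; g=lambda v:.05*np.sin(15*(v[0]-y[m]))+v[1]+v[2]*(y[m]-1.7)-T[m]
for t0 in(1.1,1.2,1.3):
    r=least_squares(g,[t0,0,0]); print("notch only",r.x.round(3),np.sqrt(2*r.cost/m.sum()).round(4))
E
python3 fit.py
```

```text
28.4333
[[1.394, 0.025], [1.444, 0.013], [1.494, 0.027], [1.544, 0.038], [1.594, 0.039], [1.644, -0.001], [1.694, -0.026], [1.744, 0.021], [1.794, 0.053], [1.844, 0.04], [1.894, 0.053], [1.944, 0.049], [1.994, 0.043], [2.044, 0.099], [2.094, 0.015], [2.144, 0.028], [2.194, 0.039], [2.244, -0.023], [2.294, 0.014]]
[1.209 0.029 0.015 1.759] 0.0323
[1.209 0.029 0.015 1.759] 0.0323
[1.209 0.029 0.015 1.759] 0.0323
[1.209 0.029 0.015 1.759] 0.0323
[1.209 0.029 0.015 1.759] 0.0323
notch only [1.236 0.032 0.011] 0.0349
notch only [1.236 0.032 0.011] 0.0349
notch only [1.236 0.032 0.011] 0.0349
```

```bash
python3 -m creep '{"dp":[[0,0,0],[0,0,0],[0,0,0],[0,0,0],[0,0,0],[0,0,0]],"delta_rot":[[0,0,-0.06],[0,0,-0.06],[0,0,-0.06],[0,0,0],[0,0,0],[0,0,0]],"jaw":[1,1,1,1,1,1]}'>/dev/null;python3 st.py
```

```text
28.9333 [0.4743 0.0083 0.0804] q [-1.08e-01  4.30e-01  1.83e+00 -1.00e-03  8.82e-01 -1.01e+00] yaw 2.4729 tilt [-0.0002 -0.0005] F [-0.82 -3.26  5.27] T [-0.776  0.284  0.044] 0.05723773008455643 30.00083327293396
to grasp, tool cm [ 0.14 -0.24 -3.16]
```

```bash
python3 -m creep '{"dp":[[0,0,0],[0,0,0],[0,0,0],[0,0,0],[0,0,0],[0,0,0],[0,0,0],[0,0,0]],"delta_rot":[[0,0,0],[0,0,0],[0,0,0],[0,0,0],[0,0,0],[0,0,0],[0,0,0],[0,0,0]],"jaw":[0.2,0,-0.5,-1,-1,-1,-1,-1]}'; python3 -m creep '{"dp":[[0,0,-0.5],[0,0,-1],[0,0,-1.5],[0,0,-1.5],[0,0,-1.5],[0,0,-2],[0,0,-2],[0,0,-2],[0,0,-2],[0,0,-2],[0,0,-2],[0,0,0]],"delta_rot":[[0,0,0],[0,0,0],[0,0,0],[0,0,0],[0,0,0],[0,0,0],[0,0,0],[0,0,0],[0,0,0],[0,0,0],[0,0,0],[0,0,0]],"jaw":[-1,-1,-1,-1,-1,-1,-1,-1,-1,-1,-1,-1]}'
python3 - <<'E'
from h import *
R=ctrl.read_state()["ee_rot"]; print((R.T@np.array([-.05,-.40,0])*100).round(1))
E
```

```text
time_s: 29.6
tool_pos: [0.4744, 0.0087, 0.0803]
ee_rot: [[-0.785, 0.62, -0.0], [0.62, 0.785, 0.0], [0.0, 0.0, -1.0]]
force: [-0.8, 0.6, 0.2]
opening: 0.0908
grip_force: 0.0
time_s: 30.6
tool_pos: [0.476, 0.0086, 0.2641]
ee_rot: [[-0.785, 0.62, 0.005], [0.62, 0.785, -0.0], [-0.005, 0.003, -1.0]]
force: [0.4, 0.1, 0.9]
opening: 0.0912
grip_force: 0.0
[-20.9 -34.5  -0. ]
```

```bash
python3 -m creep '{"dp":[[-1.75,-2.9,0],[-1.75,-2.9,0],[-1.75,-2.9,0],[-1.75,-2.9,0],[-1.75,-2.9,0],[-1.75,-2.9,0],[-1.75,-2.9,0],[-1.75,-2.9,0],[-1.75,-2.9,0],[-1.75,-2.9,0],[-1.75,-2.9,0],[-1.75,-2.9,0]],"delta_rot":[[0,0,0],[0,0,0],[0,0,0],[0,0,0],[0,0,0],[0,0,0],[0,0,0],[0,0,0],[0,0,0],[0,0,0],[0,0,0],[0,0,0]],"jaw":[-1,-1,-1,-1,-1,-1,-1,-1,-1,-1,-1,-1]}'
python3 - <<'E'
from h import *
t=grab("top"); s=grab("scene")
a=cv2.resize(t["image"][185:275,180:300],(640,480),interpolation=cv2.INTER_CUBIC)[60:360,180:480]
b=cv2.resize(s["image"][210:300,210:330],(640,480),interpolation=cv2.INTER_CUBIC)[40:340,170:470]
cv2.imwrite("pics/after.png",np.hstack([a,b]))
# rib angle: darkness along circle r=25 mm (top), minus background
A=np.array([.4717,.0073]); th=np.radians(np.arange(0,360,2))
g=cv2.cvtColor(t["image"],cv2.COLOR_BGR2GRAY).astype(np.float32)
v=np.mean([cv2.remap(g,*[c.astype(np.float32).reshape(-1,1) for c in proj(t,np.c_[A[0]+r*np.cos(th),A[1]+r*np.sin(th),np.full(len(th),.144)]).T],cv2.INTER_LINEAR).ravel() for r in(.021,.0225,.024)],0)
print([(int(np.degrees(x)),int(y)) for x,y in zip(th[::3],v[::3])])
E
```

```text
time_s: 31.6
tool_pos: [0.4227, -0.396, 0.2602]
ee_rot: [[-0.784, 0.62, -0.0], [0.62, 0.784, 0.0], [0.0, 0.0, -1.0]]
force: [-0.0, 0.1, 1.1]
opening: 0.0912
grip_force: 0.0
[(0, 230), (6, 230), (12, 229), (18, 226), (24, 226), (29, 229), (36, 229), (42, 227), (48, 229), (54, 226), (59, 226), (66, 225), (72, 227), (78, 228), (84, 226), (90, 225), (96, 224), (102, 224), (108, 222), (114, 218), (119, 219), (126, 224), (132, 225), (138, 225), (144, 226), (150, 223), (156, 220), (162, 221), (168, 223), (174, 224), (180, 224), (186, 225), (192, 227), (198, 229), (204, 230), (210, 228), (216, 230), (222, 228), (228, 230), (234, 211), (239, 138), (246, 105), (252, 193), (258, 230), (264, 232), (270, 232), (276, 232), (282, 233), (288, 231), (294, 230), (300, 231), (306, 231), (312, 231), (318, 229), (324, 230), (330, 231), (336, 230), (342, 231), (348, 230), (354, 230)]
```

View pics/after.png

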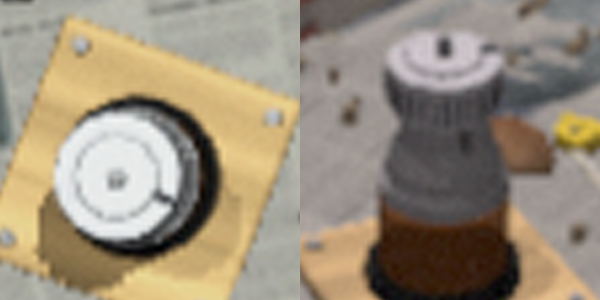

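The rib is at 244° in the top crop (160,197), from 267.6° at the start. That is one click net, which matches the tool's yaw change of 24.6°, so the grip didn't slip. Touch was therefore four clicks from the start, and the ring now stands three clicks back. I saw no contact with the things around the mill, so I'm handing it in.

```bash
python3 -c "
from workcell import ctrl
print(ctrl.job_done())"
```

```text
the job is handed in; nothing more can be done
None
```

Job handed in at about 32 s: I turned the ring clockwise until the burrs touched (about 0.33 N m felt), backed it off three clicks and let go; the camera's rib angle agrees with the tool's turn to about 1°, and the arm stands clear.

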